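# Pump up the board holder's clamp

### The job

Charge the board holder's clamp: pump its black plunger with the fingertips, pressing down on it from above and letting it come up again in full strokes, until the orange indicator pin stands fully out with its whole green band showing, then let the plunger come up and move clear. Do not touch the indicator pin, and leave the cradle's tilt and the loose parts around the holder as they are.

Things in the scene. Friction and masses are not known exactly. Their poses are not given: they have to be found in the camera images.
- holder: Dark cast iron board holder, fixed to the bench: a base plate 140 x 300 x 18 mm high. Origin at the centre of the plate's underside on the bench; x across its width, y along its length, z up. On it, along y: the pump (axis at x 0, y -100 mm; barrel 60 mm across, 105 mm high), the indicator tower (axis at x 0, y -20 mm; 32 mm across, 100 mm high), and the tilting cradle with the green board and red-knobbed side lever (y +40 to +170 mm, below 155 mm high).
- plunger_top (a point): Centre of the flat top of the pump's plunger, a black mushroom head 58 mm across and 18 mm thick with a flat top 38 mm across carrying a yellow disc; axes as the holder's. At rest 160 mm above the bench; moves straight down with the plunger.
- plunger (a joint): How far the plunger is pressed, m: 0 = up at rest, 0.030 = fully down on its stop. A spring brings it up by itself within 0.5 s; pressing takes about 4 N at first, 10 to 13 N at the bottom. Each full stroke ratchets the pin up by about 10 mm on the way down (the first by 5 to 14, the last often by 5 mm); strokes under 25 mm raise it by 5 mm or not at all.
- pin (a joint): How far the indicator pin has risen, m: starts between 0 and 0.020, 0.050 = fully out (extra strokes then do nothing). Friction keeps it where it is between strokes.
- pin_tip (a point): Centre of the top end of the indicator pin, an upright orange pin 12 mm across in the tower; 104 mm above the bench plus the pin's rise. A green band 8 mm wide is at its foot: the whole band shows above the tower only when the pin is fully out.
- cradle_edge (a point): Top of the far (holder +x) rim of the holder's tilting cradle, which stays put by friction at some tilt. Bystander.
- insulator: Clear glass insulator, ribbed, 68 mm across, 70 mm high, loose. Origin at the centre of its underside. Bystander.
- bushing_a: White nylon joystick bushing, a ring 30 mm across, 18 mm high, loose. Origin at the centre of its underside. Bystander.
- bushing_b: The other white nylon bushing, the same.
- coin_cup: Steel coin return cup, 68 mm across, 50 mm high, open upwards, loose. Origin at the centre of its underside. Bystander.
- fan: Grey plastic fan housing, 80 x 80 x 25 mm high, lying flat, loose. Origin at the centre of its underside. Bystander.
- stick_ball: Red joystick ball top, 35 mm across, 40 mm high, standing, loose. Origin at the centre of its underside. Bystander.
- screwdriver: Screwdriver 160 mm long, lying along its x axis, loose. Origin under its middle. Bystander.

How it is judged:
By the outcome, as a careful person would: the job done as asked, in the order asked, and still so for the second after the job is handed in, with the robot touching nothing.
It also fails if it takes over 45 s, if anything falls off the work surface, if the arm or the gripper's body presses on something with over 40 N, if the wrist force passes 120 N, or if a joint passes its speed limit or range.

### The arm

A 6-joint arm with a two-finger parallel gripper is mounted at the origin on the work surface. World frame = base frame: x ahead of the robot, y to its left, z up, the work surface at z = 0. Lengths are in mm, angles in rad, forces in N, time in s.
With the tool pointing down it reaches from about 300 to 775 mm from the base axis. Payload 14.6 kg.
Tool frame: the origin (TCP) lies on the centre line of the jaws, within the pads' length; the fingertips stand 19 mm ahead of it and the grasp point (between the pads) is the TCP (bot.tip_reach is the distance from the TCP to the fingertips, in mm); y points along the fingers, x is the direction in which the jaws open and shut, and the axes are right-handed (so a half turn about y gives the same grasp; the last joint's range is limited). The gripper opens to 85 mm and grips with 20 to 120 N. Pads are 22 mm wide; open, the fingers measure 114 mm over their backs; the gripper's body (76 mm by 85 mm) begins 54 mm behind the grasp point. The pads swing forward as they close: fully open they stand 13 mm farther back than shut.
Start: joints at [1.283, 0.3, 1.521, -0, 1.321, -0.067], TCP at [120.454, 536.638, 224.781] pointing down, gripper open.
Joint ranges: [-3.03, 3.03], [-0.79, 2.21], [0.23, 2.52], [-1.04, 4.18], [0, 3.07], [-2.55, 2.55]. Speed limits (rad/s): [2.22, 2.22, 2.57, 3.14, 3.14, 3.14].

### API

Orientations are given as a unit quaternion [w, x, y, z].
In Python, from rig import bot gives the robot as it stands. Calls block until the motion is done:
- bot.move_to(position, orientation): joint-space move of the TCP to a pose.
- bot.servo_line(position, attitude=None, speed=150, until_force=None): straight line of the TCP; attitude=None keeps the orientation; speed is the mean speed in mm/s. With until_force (N) it stops when the force on the tool has changed by that much, and returns True; else False.
- bot.move_joints(angles): joint-space move.
- bot.move_gripper(opening, grip_force=None): finger opening in mm; grip_force is the grip in N (None keeps the last); returns when the fingers have stopped.
- bot.dwell(seconds).
- bot.ik(position, orientation): joint angles nearest the present ones, or None.
- bot.read_state(): the state.
- bot.read_camera(name): name is "scene" or "top"; returns a dict with "image" (420x560x3 uint8, blue, green, red), "depth" (420x560 float32, mm along the optical axis (not along the pixel's ray), 0 where there is no reading), "fovy" (degrees; the focal length in pixels is half the picture's height over the tangent of half this angle, whatever the lens; pixels are square), "cx", "cy" (the principal point, pixels), "eye" and "attitude" of the camera in the world. Camera axes: x right, y down, z forward; pixel columns grow to the right and rows downward; lengths in mm; the calibration is good to about 2 mm. A picture is of the moment at which its call begins.
A pose or a line that the arm cannot do raises bot.MotionError and nothing moves.
- bot.finish_job(): hands the job in, once; it reports no verdict.
The state is a dict: "clock": time; "joint_positions": joint angles; "qvel": joint speeds; "effort": joint torques, N m; "ee_pos": TCP position; "tool_rot": TCP orientation; "ft_force": force on the tool from outside, world axes, zero at the start; "moment": the same for the moment, N m; "grip_width": finger opening in mm.
Only numpy, scipy, OpenCV 4.12 (cv2) and the standard library are available. Lean on these libraries where they do the work, as an engineer would, in place of code of your own. Each camera call takes 0.05 s, during which the arm holds its last target. There are 200 camera calls.

## Working session

There is one attempt and no reset: what is moved stays moved. The work goes in short steps, each a Python script; the robot and the scene stay as the last script left them, time stands still between calls to the robot, and variables do not carry over. Pictures are saved under pics/ and viewed, about 8 in all and at most 12, crops included, and the job is handed in when it is done.

```bash
mkdir -p pics; cat > h.py <<'E'
from rig import bot
import numpy as np, cv2
from scipy.spatial.transform import Rotation as R
def cam(n):
    c=bot.read_camera(n); im=c["image"]; f=im.shape[0]/2/np.tan(np.radians(c["fovy"])/2)
    q=c["attitude"]; q=np.asarray(q,float)
    M=R.from_quat(np.r_[q[1:],q[0]]).as_matrix() if q.size==4 else q.reshape(3,3)
    v,u=np.mgrid[:im.shape[0],:im.shape[1]]
    ray=np.stack([(u-c["cx"])/f,(v-c["cy"])/f,np.ones(u.shape)],-1)@M.T
    c.update(ray=ray,f=f,M=M,pts=np.asarray(c["eye"])+ray*c["depth"][...,None])
    return c
E
python3 - <<'E'
from h import *
for n in("scene","top"):
    c=cam(n); cv2.imwrite(f"pics/{n}0.png",c["image"]); print(n,c["eye"],c["attitude"],c["fovy"],c["cx"],c["cy"])
s=bot.read_state(); print(s["clock"],s["tool_rot"],s["ft_force"],s["grip_width"])
E
```

```text
scene [1270.71795308    7.29438825  737.89852894] [-0.30759737  0.69030202  0.5991477  -0.26436528] 45.29745567203072 279.7113712871176 214.30369258037925
top [480.9591213  105.0740174  855.04536998] [-0.02769173  0.71116308 -0.70121819  0.04211044] 55.50712191385182 281.6387122531313 209.63539715087626
0.1 [-0.55182644  0.55225296  0.44157145 -0.44217519] [ 0.79175055  0.14355401 -0.03473007] 85.71618805614995
```

View pics/scene0.png

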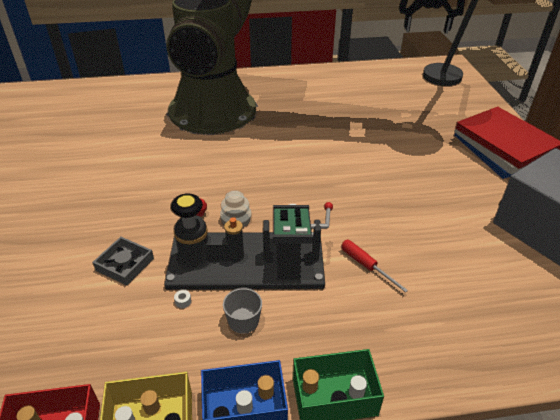

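View pics/top0.png

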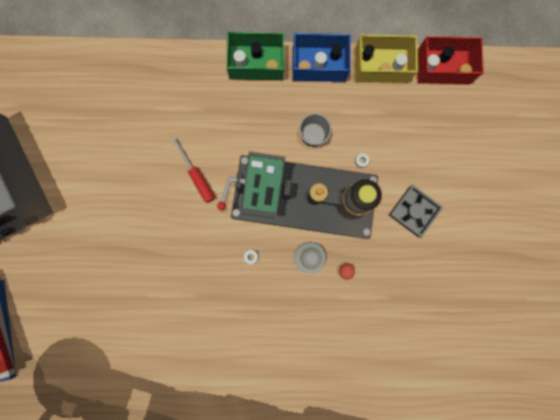

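The scene view shows the yellow disc at (187,202) and the pin at (233,222). The top view shows them at (367,194) and (319,190). Next I'll localise both.

```bash
cat >> h.py <<'E'
def onplane(c,u,v,z):
    r=c["M"]@np.array([(u-c["cx"])/c["f"],(v-c["cy"])/c["f"],1]); e=np.asarray(c["eye"]); return e+r*(z-e[2])/r[2]
def blob(c,lo,hi,box):
    u0,v0,u1,v1=box; m=cv2.inRange(cv2.cvtColor(c["image"][v0:v1,u0:u1],cv2.COLOR_BGR2HSV),lo,hi)
    n,_,st,ce=cv2.connectedComponentsWithStats(m); i=1+np.argmax(st[1:,4]); return ce[i]+[u0,v0],st[i]
E
python3 - <<'E'
from h import *
Y=((22,150,100),(35,255,255)); O=((8,150,100),(20,255,255))
for n,by,bp in(("top",(340,175,395,215),(300,175,335,208)),("scene",(165,190,210,220),(220,212,245,250))):
    c=cam(n); p,s=blob(c,*Y,by); print(n,"disc",p,s,onplane(c,*p,160).round(1))
    p,s=blob(c,*O,bp); print("pin",p,s,onplane(c,*p,112).round(1)); 
    a=c["image"][by[1]-30:by[3]+40,min(by[0],bp[0])-20:max(by[2],bp[2])+20]
    cv2.imwrite(f"pics/{n}1.png",cv2.resize(a,None,fx=5,fy=5,interpolation=cv2.INTER_CUBIC)) 
    if n=="top":
        for u,v in((243,161),(373,180),(367,233),(236,213)): print(onplane(c,u,v,18).round(0))
q=bot.read_state()["tool_rot"]; print(R.from_quat(np.r_[q[1:],q[0]]).as_matrix().round(2),bot.tip_reach)
E
```

```text
Traceback (most recent call last):
  File "h.py", line 16, in blob
    n,_,st,ce=cv2.connectedComponentsWithStats(m); i=1+np.argmax(st[1:,4]); return ce[i]+[u0,v0],st[i]
                                                       ~~~~~~~~~^^^^^^^^^^
ValueError: attempt to get argmax of an empty sequence
```

```bash
python3 - <<'E'
from h import *
for f,l in (("top",[(367,194),(319,190),(319,193)]),("scene",[(187,202),(233,222),(233,228)])):
    c=cv2.cvtColor(cv2.imread(f"pics/{f}0.png"),cv2.COLOR_BGR2HSV)
    for u,v in l: print(f,u,v,c[v,u])
E
```

```text
top 367 194 [ 29 133 194]
top 319 190 [ 17 154 192]
top 319 193 [ 17 157 177]
scene 187 202 [ 24 158 219]
scene 233 222 [ 11 202  96]
scene 233 228 [ 17 148 138]
```

```bash
python3 - <<'E'
from h import *
Y=((22,100,100),(35,255,255)); O=((5,110,80),(20,255,255))
for n,by,bp in(("top",(340,175,395,215),(300,175,335,208)),("scene",(165,190,210,220),(220,212,245,250))):
    c=cam(n); p,s=blob(c,*Y,by); print(n,"disc",p,s,onplane(c,*p,160).round(1),c["pts"][int(p[1]),int(p[0])])
    p,s=blob(c,*O,bp); print("pin",p,s,onplane(c,*p,112).round(1)); 
    a=c["image"][by[1]-20:by[3]+40,min(by[0],bp[0])-20:max(by[2],bp[2])+20]
    cv2.imwrite(f"pics/{n}1.png",cv2.resize(a,None,fx=6 if n=="scene" else 4,fy=6 if n=="scene" else 4,interpolation=cv2.INTER_CUBIC)) 
    if n=="top":
        for u,v in((243,161),(373,180),(367,233),(236,213)): print(onplane(c,u,v,18).round(0))
q=bot.read_state()["tool_rot"]; print(R.from_quat(np.r_[q[1:],q[0]]).as_matrix().round(2),bot.tip_reach)
E
```

```text
top disc [367.08058608 193.53113553] [ 18  10  19  18 273] [580.8 -59.2 160. ] [581.55654556 -58.74940559 161.178874  ]
pin [320.75       191.96774194] [ 14   9  14  18 124] [589.2  17.1 112. ]
[667. 172.  18.]
[ 631. -106.   18.]
[517. -92.  18.]
[555. 184.  18.]
scene disc [185.34117647 200.59411765] [ 12   5  18  12 170] [580.3 -59.4 160. ] [581.65362469 -59.69040129 162.5878955 ]
pin [231.67657993 225.79553903] [  0   5  25  16 269] [605.1  17.6 112. ]
[[ 0.22 -0.   -0.98]
 [ 0.98 -0.    0.22]
 [-0.   -1.    0.  ]] 19.0
```

View pics/scene1.png

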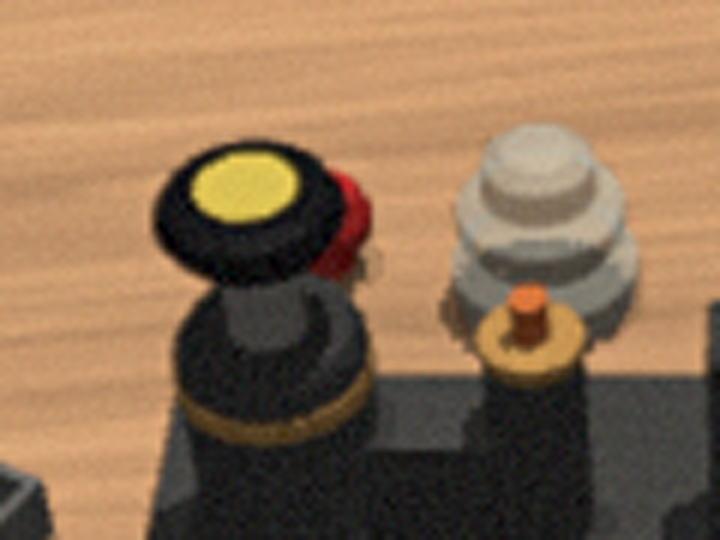

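The disc is at (580.5,-59.3) in both views, and the crop shows the pin about 10 mm out with no green. I'll close the gripper, move over the plunger and do one test stroke.

```bash
cat >> h.py <<'E'
P=np.array([580.5,-59.3]); a=np.arctan2(P[1],P[0])
Rm=np.array([[np.cos(a),0,-np.sin(a)],[np.sin(a),0,np.cos(a)],[0,-1,0]])
q=R.from_matrix(Rm).as_quat(); Q=[q[3],*q[:3]]
def at(z): return [P[0],P[1],z]
def st(t=""):
    s=bot.read_state(); print(t,"t",round(s["clock"],2),np.round(s["ee_pos"],1),"F",np.round(s["ft_force"],1),"w",round(s["grip_width"],1))
def stroke():
    hit=bot.servo_line(at(146),speed=50,until_force=25); st(f"down hit={hit}")
    bot.servo_line(at(188),speed=80); bot.dwell(0.4); st("up")
def look(name):
    c=cam("scene"); cv2.imwrite(f"pics/{name}.png",cv2.resize(c["image"][170:270,145:265],None,fx=6,fy=6,interpolation=cv2.INTER_CUBIC))
E
python3 - <<'E'
from h import *
print("det",np.linalg.det(Rm))
bot.move_gripper(0); st()
s=bot.read_state()["ee_pos"]; bot.servo_line([s[0],s[1],290])
bot.move_to(at(290),Q); bot.servo_line(at(188)); st("ready")
stroke(); look("s1")
E
```

```text
det 0.9999999999999999
 t 1.02 [120.5 536.6 224.8] F [ 0.4 -0.6 -0.1] w -0.1
ready t 5.09 [580.9 -59.3 189. ] F [0.5 0.1 0.2] w -0.1
down hit=False t 6.08 [580.3 -59.3 146.1] F [-4.  -0.3  6.8] w 0.2
up t 7.16 [580.5 -59.3 187.8] F [-0.5  0.3  0.1] w -0.1
```

View pics/s1.png

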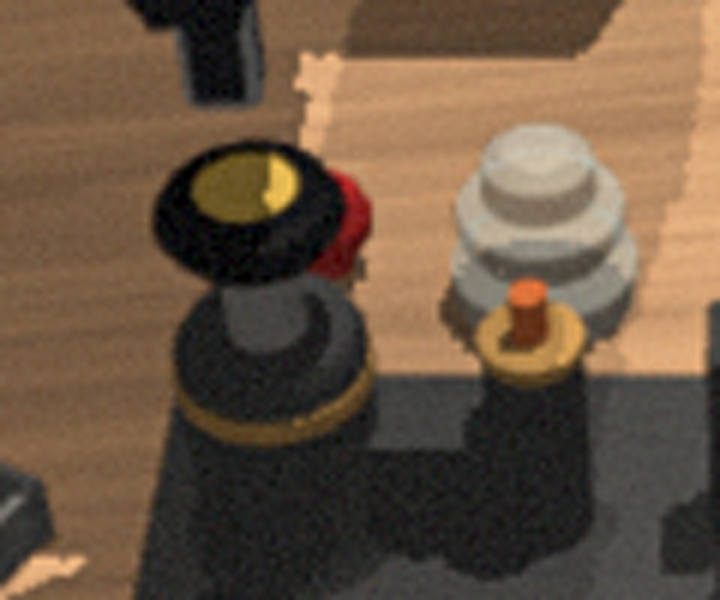

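The pin barely rose, and the fingertips (crop ~(220,105)) look off or higher than expected. I'll measure the tip from depth in both cameras.

```bash
python3 - <<'E'
from h import *
for n in("scene","top"):
    c=cam(n); p=c["pts"]; 
    for lo,hi in((164,172),(172,180),(180,190),(190,200),(200,210),(210,220)):
        m=(c["depth"]>0)&(p[...,2]>lo)&(p[...,2]<hi)&(abs(p[...,0]-580)<90)&(abs(p[...,1]+59)<60)
        if m.sum()>3: print(n,lo,m.sum(),p[m].min(0).round(),p[m].max(0).round(),np.median(p[m],0).round(1))
    b=(310,140,430,240) if n=="top" else (145,130,265,230)
    cv2.imwrite(f"pics/t_{n}.png",cv2.resize(c["image"][b[1]:b[3],b[0]:b[2]],None,fx=5,fy=5,interpolation=cv2.INTER_CUBIC))
    # expected tip pixel
    for z in(169,):
        w=c["M"].T@(np.r_[P,z]-c["eye"]); print("tip px",w[:2]/w[2]*c["f"]+[c["cx"],c["cy"]])
E
python3 -c "
import cv2,numpy as np
cv2.imwrite('pics/t.png',np.vstack([cv2.imread('pics/t_scene.png'),cv2.imread('pics/t_top.png')])[:, :][::1] if 0 else cv2.resize(np.hstack([cv2.imread('pics/t_scene.png'),cv2.imread('pics/t_top.png')]),(800,333)))"
```

```text
scene 190 17 [585. -71. 195.] [590. -50. 199.] [588.3 -60.5 197. ]
scene 200 59 [575. -72. 201.] [596. -49. 210.] [590.6 -57.4 206.4]
scene 210 60 [582. -72. 210.] [597. -49. 220.] [593.4 -60.5 215.2]
tip px [184.77315378 196.76945635]
tip px [368.36871679 192.97784522]
```

View pics/t.png

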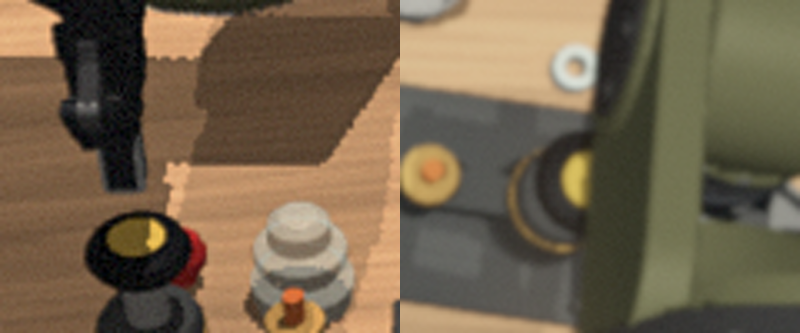

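Laterally the fingertips are right, but their underside sits near z≈194 when the stated reach predicts 169. The stroke was therefore about 25 mm short, which fits the 6.8 N reading. I'll find contact and the stop by force instead.

```bash
python3 - <<'E'
from h import *
st()
h=bot.servo_line(at(135),speed=30,until_force=3); st(f"contact {h}")
h=bot.servo_line(at(112),speed=30,until_force=20); st(f"stop {h}")
look("d2")
bot.servo_line(at(170),speed=90); bot.dwell(0.4); st("up"); look("s2")
E
python3 -c "
import cv2,numpy as np
cv2.imwrite('pics/d.png',cv2.resize(np.hstack([cv2.imread('pics/d2.png'),cv2.imread('pics/s2.png')]),(800,333)))"
```

```text
t 7.31 [580.5 -59.3 188. ] F [ 0.2 -0.7 -0.1] w -0.1
contact True t 8.45 [580.5 -59.3 151.8] F [1.  0.5 4.1] w 0.4
stop True t 9.39 [580.8 -59.3 123.9] F [-3.7 -0.6 10. ] w -0.1
up t 10.51 [580.4 -59.3 169.8] F [ 0.4 -0.3  0.5] w -0.0
```

View pics/d.png

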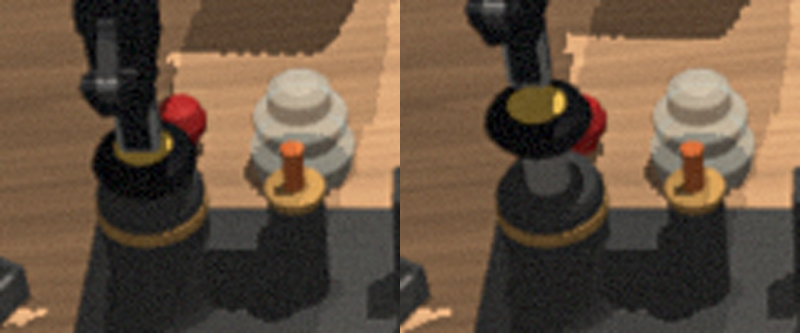

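Contact is at TCP z≈152 and the stop at 124, so that was a full stroke and the pin rose. I'll pump three more times and log the pin height from its orange pixels.

```bash
cat >> h.py <<'E'
PIN=np.array([588.5,18.5])
def pin():
    c=cam("scene"); b=(215,170,250,240); hsv=cv2.cvtColor(c["image"],cv2.COLOR_BGR2HSV)
    m=cv2.inRange(hsv,(0,165,70),(13,255,255)); m[:b[1]]=0;m[b[3]:]=0;m[:,:b[0]]=0;m[:,b[2]:]=0
    n,_,s,_c=cv2.connectedComponentsWithStats(m); i=1+np.argmax(s[1:,4]); x,y,w,h,_=s[i]
    e=np.asarray(c["eye"]); d=np.hypot(*(e[:2]-PIN)); u=PIN+6*(PIN-e[:2])/d  # far rim of top
    r=c["M"]@np.array([(x+w/2-c["cx"])/c["f"],(y-c["cy"])/c["f"],1]); z=e[2]+r[2]*np.hypot(*(e[:2]-u))/np.hypot(*r[:2])
    g=cv2.inRange(hsv,(40,80,50),(85,255,255))[b[1]:b[3],b[0]:b[2]]
    print("pin box",x,y,w,h,"tip z",round(z,1),"rise",round(z-104,1),"green px",int((g>0).sum()))
def full():
    hit=bot.servo_line(at(116),speed=45,until_force=22); st(f"down {hit}")
    bot.servo_line(at(163),speed=100); bot.dwell(0.4); pin()
E
python3 - <<'E'
from h import *
pin()
for i in range(3): full()
look("s5"); st()
E
```

```text
pin box 229 213 7 15 tip z 122.6 rise 18.6 green px 0
down True t 11.58 [580.8 -59.3 123.8] F [-4.2  0.6  9.8] w -0.0
pin box 229 209 8 19 tip z 132.2 rise 28.2 green px 0
down True t 13.43 [580.9 -59.4 123.9] F [-3.3  0.4  9.5] w 0.1
pin box 229 204 7 21 tip z 144.2 rise 40.2 green px 2
down True t 15.27 [580.9 -59.4 123.9] F [-2.7  1.  10.9] w 0.1
pin box 229 202 7 22 tip z 148.9 rise 44.9 green px 4
 t 16.32 [580.5 -59.3 162.9] F [-0.2 -0.7  0.2] w -0.1
```

View pics/s5.png

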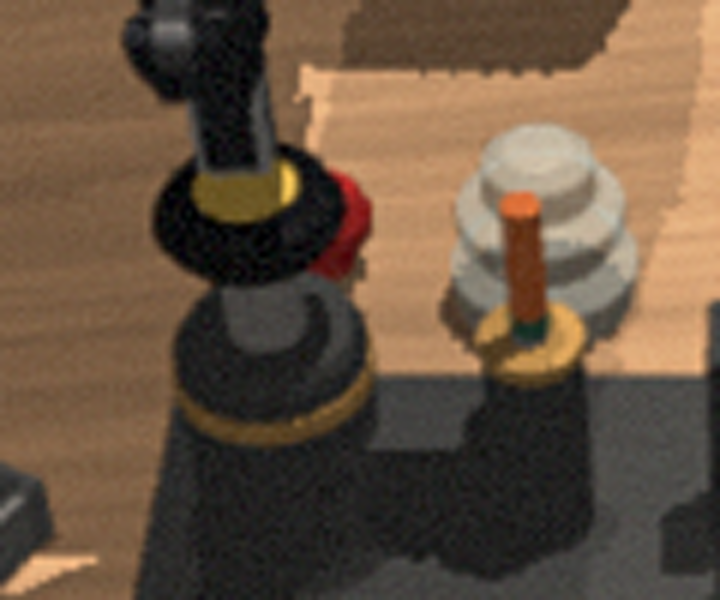

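The pin is at about 45 mm with the green band partly visible. I'll keep stroking until the pin stops rising, then retreat.

```bash
python3 - <<'E'
from h import *
for i in range(3): full()
bot.servo_line(at(290)); s=bot.read_state()
bot.move_joints([1.283,*s["joint_positions"][1:]]); st("clear"); pin(); look("end")
c=cam("top"); cv2.imwrite("pics/topend.png",c["image"])
E
```

```text
down True t 17.16 [581.  -59.3 123.8] F [-3.7  0.8 10.5] w 0.1
pin box 229 202 7 21 tip z 148.9 rise 44.9 green px 1
down True t 19.0 [581.  -59.4 123.8] F [-3.   1.1 10.6] w 0.4
pin box 229 202 7 21 tip z 148.9 rise 44.9 green px 2
down True t 20.84 [581.  -59.4 123.8] F [-3.  -0.4  9.9] w -0.0
pin box 229 202 7 22 tip z 148.9 rise 44.9 green px 3
clear t 25.57 [130.8 568.4 288.9] F [ 0.4  0.4 -0.5] w -0.1
pin box 229 202 7 21 tip z 148.9 rise 44.9 green px 0
```

View pics/end.png

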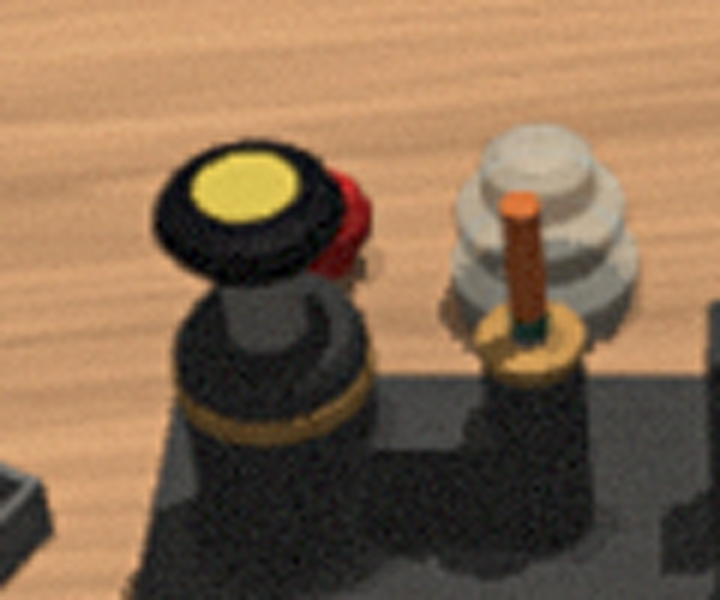

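View pics/topend.png

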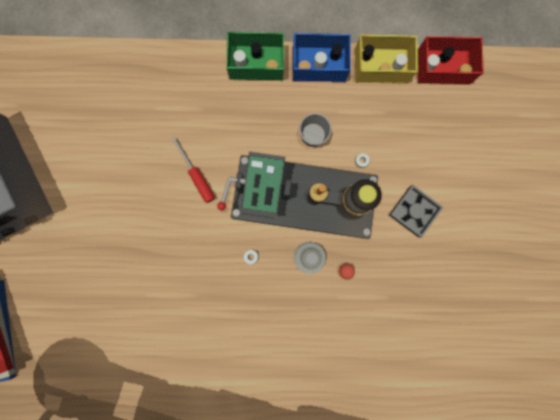

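Strokes now add nothing. My 45 mm figure is limited by pixel size and by the pin xy I used (holder geometry gives about (591,20)). I'll check with a frame-averaged profile down the pin.

```bash
python3 - <<'E'
from h import *
fr=[cam("scene") for _ in range(12)]; c=fr[0]; im=np.mean([f["image"] for f in fr],0)
X=np.array([591.1,20.0]); e=np.asarray(c["eye"]); n=(e[:2]-X)/np.hypot(*(e[:2]-X))
def px(xy,z):
    w=c["M"].T@(np.r_[xy,z]-e); return (w[:2]/w[2]*c["f"]+[c["cx"],c["cy"]]).round(2)
w=c["M"].T@(np.r_[580.6,-59.3,160]-e)
print("disc ref",px([580.6,-59.3],160),blob(c,(22,100,100),(35,255,255),(165,190,210,220))[0])
for r in(45,50): print("rise",r,"far rim",px(X-6*n,104+r),"near rim",px(X+6*n,104+r),"band top/front",px(X+6*n,100+8-(50-r)))
print("foot front",px(X+6*n,100),"cap near/far",px(X+16*n,100),px(X-16*n,100))
for v in range(198,236): print(v,im[v,231:235].mean(0).round(),end=";" if v%3 else "\n")
E
```

```text
disc ref [185.4  200.71] [185.39181287 200.60233918]
rise 45 far rim [231.04 203.02] near rim [231.4  207.42] band top/front [232.93 226.28]
rise 50 far rim [230.87 200.89] near rim [231.23 205.29] band top/front [232.77 224.29]
foot front [233.02 227.47] cap near/far [233.33 231.23] [232.37 219.39]
198 [153. 178. 194.]
199 [140. 164. 180.];200 [144. 167. 182.];201 [137. 163. 191.]
202 [ 75. 125. 208.];203 [ 60. 116. 211.];204 [ 58. 115. 212.]
205 [ 53. 104. 191.];206 [ 29.  59. 114.];207 [20. 43. 86.]
208 [23. 46. 91.];209 [24. 48. 92.];210 [21. 45. 91.]
211 [22. 46. 91.];212 [21. 46. 92.];213 [23. 47. 93.]
214 [23. 47. 93.];215 [22. 47. 92.];216 [21. 47. 92.]
217 [20. 45. 91.];218 [22. 46. 91.];219 [21. 46. 91.]
220 [20. 45. 91.];221 [21. 45. 92.];222 [21. 45. 88.]
223 [26. 44. 65.];224 [32. 42. 25.];225 [32. 42. 21.]
226 [42. 47. 37.];227 [55. 65. 77.];228 [ 59. 105. 141.]
229 [ 84. 152. 203.];230 [ 88. 157. 209.];231 [ 81. 145. 194.]
232 [ 45.  82. 110.];233 [30. 56. 75.];234 [29. 43. 53.]
235 [27. 28. 27.];
```

The pin rims are at rows 201.5 and 205.5. A 50 mm rise predicts 200.9 and 205.3, while 45 mm predicts 203.0 and 207.4. The green spans about 3.3 px, against 3.2 px for the whole band. So the pin is fully out, and I'm handing in.

```bash
python3 - <<'E'
from h import *
bot.finish_job(); st()
E
```

```text
the job is handed in; nothing more can be done
the job is handed in; nothing more can be done
```

The clamp is charged: the indicator pin is fully out with its whole green band showing. I pumped the plunger with closed fingertips, let it come up, moved the arm clear and handed the job in. The clock was about 26 s, against the 45 s limit.

**Strokes:** The first was short because the fingertips sat about 25 mm higher than the stated tip reach implied. After that I found contact and the stop by force. Seven full strokes followed, and the last three raised the pin no further.

**Pin height:** My quick estimate levelled off at 45 mm, which disagreed with fully out. The frame-averaged profile, using a pin position recalculated from the holder's geometry, matches a 50 mm rise to within about half a pixel. It is about 1.5–2 pixels away from 45 mm. The green band measured about 3.3 px, against 3.2 px expected for the full 8 mm.

**Surroundings:** In the final pictures the plunger is back up. By eye, the cradle, lever and loose parts look the same as at the start; I did not measure them. I also did not separately check for contact with the pin, but the fingers stayed on the plunger's axis, 80 mm from it. The force readings I logged stayed at or below about 11 N; downward strokes stopped at a 20–25 N threshold.

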